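Hold the display stand's T-bar at its height ring

TASK

I want to reset the height of the jewellery display stand: take the screwdriver out of the desk tidy and lay it in the shallow bead tray for me, then draw the stand's T-bar straight up until the ring engraved on its post is level with the top of the collar. Keep the T-bar gripped and still at that height, and finish while holding it there, so that I can tighten the clamp screw. The stand's base must stay flat on the table in its place (do not lift, tip or drag it, or pull the post right out); do not drop the screwdriver from a height, and leave the pencil and brush in the tidy and everything else on the table where it is.

Things in the scene. Friction and masses are not known exactly. Their poses are not given: they have to be found in the camera images.
- driver: Slotted screwdriver, 188 mm, 90 g: hexagonal wooden handle (24 mm across flats, 104 to 188 mm from the tip), steel shaft 6 mm thick. It stands tip down in the desk tidy leaning about 0.3 rad, handle out past the tidy's -x wall; nothing else in the tidy has a thick handle. Origin at the blade's tip, z from the tip along the shaft to the handle; two flats of the handle face its +y and -y.
- driver_grip (a point): Point on the screwdriver's axis in the middle of the handle, 148 mm from the tip: a good place to grip. The centre of mass lies about 115 mm from the tip.
- driver_tip (a point): The blade's tip of the screwdriver (the same point as its origin).
- tidy: Grey plastic desk tidy: loose square pot 82 x 82 mm, 90 mm high, walls and floor 4 mm, 450 g, a cross of walls making four compartments. Origin at the centre of its underside, x and y along its sides. The screwdriver is in the -x, +y compartment and leans to -x; a pencil and a brush in the two +x ones lean to +x; the last is empty.
- pencil: Blue pencil, 7 mm thick, 170 mm long, standing in the tidy; to stay there. Origin at its lower end, z along it.
- brush: Thin paint brush, 7 mm thick, 212 mm long, standing bristles up in the tidy; to stay there. Origin at its lower end, z along it.
- tray: Shallow wooden bead tray fixed to the table, outside 280 mm (x) x 140 mm (y) x 20 mm high, walls and floor 5 mm thick, empty. Origin at the centre of its underside; its long side is its x axis, which points roughly away from the robot (within 0.25 rad).
- stand: Jewellery display stand, loose, 2.2 kg: dark steel base plate 130 (x) x 160 (y) x 14 mm, in its middle an upright steel tube, 21 mm outside, bore 12.8 mm, open at the top, which ends in a collar (32 mm wide, 132 to 150 mm above the table) with a small clamp lug and slotted screw, now slack, on its -x side (to 27 mm from the axis). Origin under the plate's centre, z up the bore.
- collar_top (a point): Centre of the bore's mouth, at the level of the collar's top face, 150 mm above the table.
- tbar: The stand's T-bar: steel post, 12 mm thick, 171 mm long, sliding freely in the tube (0.4 mm play all round) and resting on its floor 14 mm above the table; on top a square steel hub and through it a dark wooden bar, 18 mm thick, 180 mm long, along y. 0.28 kg; let go, it drops back. Origin at the post's lower end, z up the post. The bar starts parallel to the stand's y within 0.15 rad.
- hub (a point): Centre of the T-bar's hub (22 mm across x, 26 along y, 22 high), on the bar's axis, 182 mm above the post's lower end, at the start 196 mm above the table. Grip its two flat faces from above, fingers closing along the T-bar's x. Pulled off the tube's line, the post binds and tips the stand or takes it along.
- ring (a point): Centre of the dark 2 mm ring engraved round the post, 66 mm above the post's lower end and 116 mm below the hub's centre. At the start it is hidden in the tube, 70 mm below the collar's top.
- post_foot (a point): Lower end of the T-bar's post (the same point as its origin).
- glue_white: White glue bottle with red nozzle, 48 mm diameter, 136 mm high, a bystander. Origin at its foot.
- glue_small: Small red glue bottle with black nozzle, 30 mm diameter, 89 mm high, a bystander. Origin at its foot.
- phone: Black phone lying flat, 155 x 74 x 9 mm, a bystander. Origin under its centre.
- knife: Grey utility knife lying flat, about 145 x 28 x 22 mm, a bystander. Origin under its centre.
- bead_box: White bead box with twelve compartments, 120 x 180 x 24 mm, a bystander. Origin under its centre.
- bowl: Salmon-pink bowl, 110 mm wide, 40 mm high, a bystander. Origin under its centre.
- bead_tube: Clear tube of beads lying on its side, 104 x 20 x 20 mm, a bystander. Origin under its centre.
Mind the look-alikes: they are no part of the job. Of the things that look like the tidy, take the one that is farthest to the robot's left at the start.

How it is judged:
On the way, in this order (a step that is already met when the one before it is completed fails the run):
1. the screwdriver is drawn up out of the tidy in the fingers, its tip above the tidy's rim (height (world z) of driver_tip above 0.093 m and contact force between the fingers and driver above 0.5 N), for 0.1 s.
2. the screwdriver lies in the tray, let go, while the T-bar is still down (x of driver_tip in the frame of tray between -0.137 and 0.137 m and y of driver_tip in the frame of tray between -0.067 and 0.067 m and z of each of driver_tip, driver_grip in the frame of tray below 0.035 m and x of driver_grip in the frame of tray between -0.137 and 0.137 m and y of driver_grip in the frame of tray between -0.067 and 0.067 m and contact force between the fingers and driver below 0.05 N and linear speed of driver below 0.03 m/s and z of ring in the frame of collar_top below -0.05 m), for 0.2 s.
At the end, for the whole second after the job is handed in: Ring within 6 mm of the collar's top, post straight in the tube (0.05 rad), T-bar gripped (over 1 N) and still (under 20 mm/s); stand flat on its base (0.025 rad) within 12 mm of its start; screwdriver at rest inside the tray, under 35 mm high, let go; tidy upright (0.1 rad) (z of ring in the frame of collar_top between -0.006 and 0.006 m and angle between the z axis of tbar and the z axis of stand, either way round below 0.05 rad and distance between ring and collar_top below 0.008 m and contact force between the fingers and tbar above 1 N and linear speed of tbar below 0.02 m/s and x of driver_tip in the frame of tray between -0.137 and 0.137 m and y of driver_tip in the frame of tray between -0.067 and 0.067 m and z of each of driver_tip, driver_grip in the frame of tray below 0.035 m and x of driver_grip in the frame of tray between -0.137 and 0.137 m and y of driver_grip in the frame of tray between -0.067 and 0.067 m and contact force between the fingers and driver below 0.05 N and linear speed of driver below 0.03 m/s and angle between stand's own z axis and vertical below 0.025 rad and distance of stand from where it was at the start of the episode below 0.012 m and angle between tidy's own z axis and vertical below 0.1 rad); the arm keeps its last pose, push and grip.
It fails at once if the T-bar's post is pulled out of the tube (less than 20 mm left in it) (z of post_foot in the frame of collar_top above -0.02 m).
It fails at once if the stand is lifted (over 6 mm), tipped (over 0.06 rad) or dragged (over 20 mm) (height (world z) of stand above 0.006 m or angle between stand's own z axis and vertical above 0.06 rad or distance of stand from where it was at the start of the episode above 0.02 m).
It fails at once if the screwdriver is let go outside the tidy with its tip more than 50 mm above the table (height (world z) of driver_tip above 0.05 m and horizontal distance between driver_tip and tidy above 0.06 m and contact force between the fingers and driver below 0.01 N).
It fails at once if the tidy is tipped (over 0.4 rad) or moved (over 60 mm), or the pencil or brush leaves it (angle between tidy's own z axis and vertical above 0.4 rad or distance of tidy from where it was at the start of the episode above 0.06 m or horizontal distance between any of pencil, brush and tidy above 0.07 m or height (world z) of any of pencil, brush above 0.06 m).
It fails at once if another thing on the table is moved (over 40 mm) (distance of any of glue_white, glue_small, phone, knife, bead_box, bowl, bead_tube from where it was at the start of the episode above 0.04 m).
It also fails if it takes over 61 s, if anything falls off the work surface, if the arm or the gripper's body presses on something with over 40 N, if the wrist force passes 120 N, or if a joint passes its speed limit or range.

ROBOT

A 7-joint arm with a two-finger parallel gripper is mounted at the origin on the work surface. World frame = base frame: x ahead of the robot, y to its left, z up, the work surface at z = 0. Lengths are in m, angles in rad, forces in N, time in s.
With the tool pointing down it reaches from about 0.375 to 0.925 m from the base axis. Payload 3.1 kg.
Tool frame: the origin (TCP) lies between the finger pads; the fingertips stand 19 mm ahead of it and the grasp point (between the pads) is the TCP; z points along the fingers, y is the line along which they close (so a half turn about z gives the same grasp; the last joint's range is limited). The gripper opens to 85 mm and grips with 20 to 120 N. Pads are 22 mm wide; open, the fingers measure 114 mm over their backs; the gripper's body (76 mm by 85 mm) begins 54 mm behind the grasp point. The pads swing forward as they close: fully open they stand 13 mm farther back than shut.
Start: joints at [-0.098, 0.383, 0.044, 1.598, -0.018, 1.161, -0.05], TCP at [0.65, 0, 0.25] pointing down, gripper open.
Joint ranges: [-2.61, 2.61], [-0.41, 2.15], [-1.48, 1.57], [0, 2.5], [-1.57, 4.71], [0.05, 1.97], [-2.85, 2.85]. Speed limits (rad/s): [2.79, 2.79, 3.14, 3.14, 3.14, 3.14, 3.14].

INTERFACE

Orientations are given as a unit quaternion [x, y, z, w].
In Python, from bench import move_ptp, movel, move_j, move_gripper, pause, inverse_kinematics, read_camera, camera_params, MotionError, sign_off, look_for, tip_of, read_time_s, read_qpos, read_joint_vel, read_effort, read_eef_pos, read_tcp_rot, read_ft_force, read_ft_torque, read_finger_gap, read_grasp_force gives the robot as it stands. Calls block until the motion is done:
- move_ptp(position, orientation): joint-space move of the TCP to a pose.
- movel(position, orientation=None, speed=0.15): straight line of the TCP; orientation=None keeps the orientation; speed is the mean speed in m/s.
- move_j(angles): joint-space move.
- move_gripper(opening, effort=None): finger opening in m; effort is the grip in N (None keeps the last); returns when the fingers have stopped.
- pause(seconds).
- inverse_kinematics(position, orientation): joint angles nearest the present ones, or None.
- read_camera(name): name is "scene" or "side" or "wrist"; returns the picture (420x560x3 uint8, red, green, blue); there is no depth.
- camera_params(name): a dict with "K" (3x3 intrinsics, pixels), "camera_from_world" (4x4, takes a point from world to camera coordinates). Camera axes: x right, y down, z forward; pixel columns grow to the right and rows downward; lengths in m; the calibration is good to about 2 mm. The wrist camera is an equidistant fisheye: a pixel r from the principal point sees the ray r / f radians off the axis. A picture is of the moment at which its call begins: read the wrist's pose just before it. camera_params takes no time and is no camera call; for the wrist camera it gives the pose at the moment of the call.
A pose or a line that the arm cannot do raises MotionError and nothing moves.
- sign_off(): hands the job in; it is judged then, once.
Trained networks look in the newest picture that a camera, given by its name, has taken for a name from the list of things; names that differ only in an ending like _2 or _b are one class to them, and where a whole thing is asked for, a point or a joint stands for the part that bears it (a point fixed in the world has none). Each returns a list of dicts, best first, with "confidence" (0 to 1); they miss things now and then, are a little off and sometimes report something else, mostly with a low value. They report only what shows in the picture. A call takes as long as a camera call. They do not tell look-alikes from the thing itself.
- look_for(camera, name): "at" ([column, row] in pixels, amid what is visible of it).
- tip_of(camera, name): "at" ([column, row] in pixels: a listed point, or the origin of a listed thing).
Readings, each from a call of its own:
- read_time_s(): time.
- read_qpos(): joint angles.
- read_joint_vel(): joint speeds.
- read_effort(): joint torques, N m.
- read_eef_pos(): TCP position.
- read_tcp_rot(): TCP orientation.
- read_ft_force(): force on the tool from outside, world axes, zero at the start.
- read_ft_torque(): the same for the moment, N m.
- read_finger_gap(): finger opening in m.
- read_grasp_force(): force on a finger pad.
Only numpy, scipy, OpenCV 4.12 (cv2) and the standard library are available. Lean on these libraries where they do the work, as an engineer would, in place of code of your own. Each camera call takes 0.05 s, during which the arm holds its last target. There are 200 camera calls.

## Working session

There is one attempt and no reset: what is moved stays moved. The work goes in short steps, each a Python script; the robot and the scene stay as the last script left them, time stands still between calls to the robot, and variables do not carry over. Pictures are saved under pics/ and viewed, at most 10 in all, crops included, and the job is handed in when it is done.

```bash
ls; mkdir -p pics
cat > h.py <<'E'
import numpy as np, cv2
from bench import *
from scipy.spatial.transform import Rotation as R
def snap(n,f=None):
    im=read_camera(n)
    if f: cv2.imwrite('pics/'+f,im[:,:,::-1])
    return im
def ray(cam,px,P=None):
    P=P or camera_params(cam); K=np.array(P['K']); T=np.array(P['camera_from_world'])
    d=np.array([(px[0]-K[0,2])/K[0,0],(px[1]-K[1,2])/K[1,1],1.])
    if cam=='wrist':
        r=np.hypot(d[0],d[1]); d=np.array([d[0]/r*np.sin(r),d[1]/r*np.sin(r),np.cos(r)]) if r>1e-9 else np.array([0,0,1.])
    d/=np.linalg.norm(d); return -T[:3,:3].T@T[:3,3], T[:3,:3].T@d
def atz(cam,px,z,P=None):
    o,d=ray(cam,px,P); return o+d*(z-o[2])/d[2]
def proj(cam,X,P=None):
    P=P or camera_params(cam); K=np.array(P['K']); T=np.array(P['camera_from_world'])
    c=T[:3,:3]@np.array(X)+T[:3,3]
    if cam=='wrist':
        r=np.hypot(c[0],c[1]); t=np.arctan2(r,c[2]); u=c[:2]/r*t
    else: u=c[:2]/c[2]
    return np.array([K[0,0]*u[0]+K[0,2],K[1,1]*u[1]+K[1,2]])
def tri(rays):
    A=np.zeros((3,3));b=np.zeros(3)
    for o,d in rays:
        M=np.eye(3)-np.outer(d,d);A+=M;b+=M@o
    X=np.linalg.solve(A,b)
    return X,[np.linalg.norm((np.eye(3)-np.outer(d,d))@(X-o)) for o,d in rays]
E
python3 - <<'E'
from h import *
a={c:snap(c) for c in ['scene','side','wrist']}
cv2.imwrite('pics/a.png',a['scene'][:,:,::-1]);cv2.imwrite('pics/b.png',a['side'][:,:,::-1]);cv2.imwrite('pics/w.png',a['wrist'][:,:,::-1])
for n in ['driver_grip','driver_tip','tidy','tray','stand','collar_top','hub']:
  for c in a:
    for f in (look_for,tip_of):
      print(n,c,f.__name__,[(np.round(q['at']).astype(int).tolist(),round(q['confidence'],2)) for q in f(c,n)[:3]])
for c in a:
  T=np.array(camera_params(c)['camera_from_world']);print(c,(-T[:3,:3].T@T[:3,3]).round(3),T[2,:3].round(2))
print(read_time_s())
E
```

```text
pics
driver_grip scene call [([222, 183], 0.8)]
driver_grip scene call [([220, 181], 0.81)]
driver_grip side call [([295, 143], 0.59)]
driver_grip side call [([295, 144], 0.7)]
driver_grip wrist call []
driver_grip wrist call []
driver_tip scene call [([223, 182], 0.66)]
driver_tip scene call [([391, 229], 0.64), ([327, 353], 0.47)]
driver_tip side call [([296, 144], 0.83)]
driver_tip side call []
driver_tip wrist call []
driver_tip wrist call []
tidy scene call [([136, 239], 0.93), ([172, 202], 0.91), ([214, 187], 0.81)]
tidy scene call [([140, 250], 0.68), ([173, 215], 0.65), ([220, 202], 0.59)]
tidy side call [([280, 135], 0.81), ([277, 167], 0.68), ([221, 156], 0.67)]
tidy side call [([280, 177], 0.91), ([321, 167], 0.79), ([225, 158], 0.67)]
tidy wrist call [([126, 395], 0.6), ([206, 351], 0.57)]
tidy wrist call [([209, 366], 0.71), ([148, 386], 0.65)]
tray scene call [([288, 260], 0.56), ([238, 306], 0.46)]
tray scene call [([289, 257], 0.87)]
tray side call [([266, 245], 0.82), ([247, 277], 0.34)]
tray side call [([262, 249], 0.62)]
tray wrist call [([191, 179], 0.84), ([44, 4
[... 283 characters left out ...]
5], 0.95), ([384, 177], 0.52)]
stand wrist call []
collar_top scene call [([386, 294], 0.66), ([388, 229], 0.61)]
collar_top scene call [([390, 250], 0.74), ([452, 261], 0.7)]
collar_top side call [([245, 333], 0.98), ([265, 149], 0.58)]
collar_top side call [([243, 291], 0.63), ([336, 315], 0.5)]
collar_top wrist call [([168, 14], 0.6)]
collar_top wrist call [([79, 306], 0.54)]
hub scene call [([391, 231], 0.55)]
hub scene call [([390, 228], 0.97)]
hub side call [([243, 275], 0.72)]
hub side call [([242, 268], 0.7)]
hub wrist call []
hub wrist call []
scene [1.225 0.47  0.697] [-0.69 -0.49 -0.53]
side [0.351 0.928 0.992] [ 0.11 -0.74 -0.67]
wrist [0.65  0.07  0.374] [-0.   -0.28 -0.96]
2.25
```

View pics/a.png

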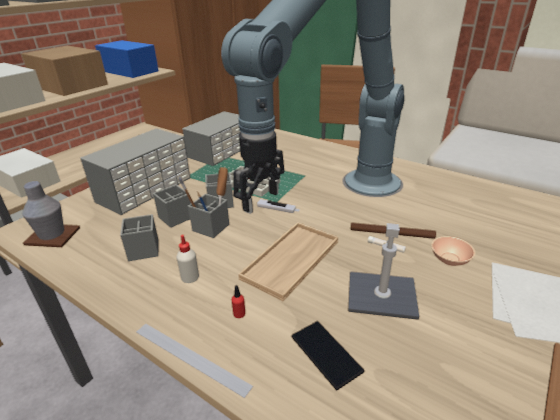

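View pics/b.png

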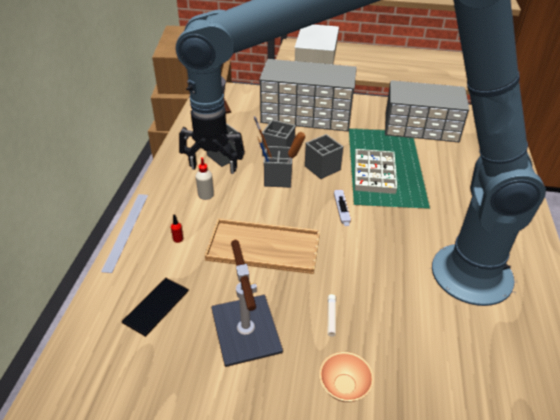

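View pics/w.png

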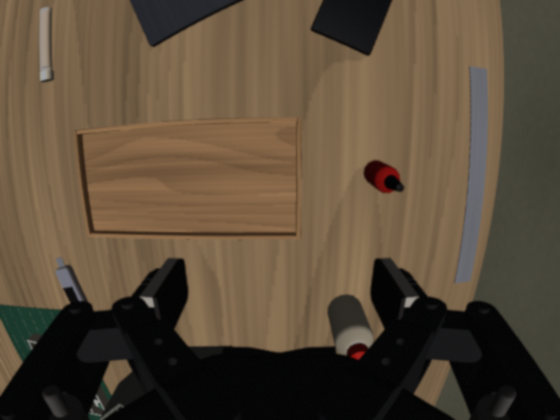

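Run:
```python
from h import *
T=tri
def t2(a,b): 
    X,e=T([ray('scene',a),ray('side',b)]); return X.round(4),np.round(e,4)
print('grip',t2((221,182),(295,144)));print('hub',t2((390,229),(242,269)));print('collar',t2((390,250),(243,291)))
print('stand plate c scene',atz('scene',(382,295),.014),atz('side',(247,329),.014))
for p in [(80,131),(297,118),(297,236),(90,235)]: print('tray',atz('wrist',p,.02).round(3))
for p in [(136,239),(172,202),(214,187),(209,215)]: print('tidy sc',atz('scene',p,.05).round(3))
for p in [(280,135),(277,167),(323,157)]: print('tidy side',atz('side',p,.05).round(3))
for n,p in [('glue',(189,265)),('bulk red',(239,305)),('knife',(277,206))]: print(n,atz('scene',p,.03).round(3))
a=cv2.imread('pics/a.png')[150:250,140:280];b=cv2.imread('pics/b.png')[110:195,230:350]
c=cv2.imread('pics/b.png')[225:350,190:310]; d=cv2.imread('pics/a.png')[210:320,340:450]
f=lambda i:cv2.resize(i,(400,300),interpolation=2)
cv2.imwrite('pics/c.png',np.vstack([np.hstack([f(a),f(b)]),np.hstack([f(c),f(d)])]))
```

```text
grip (array([ 0.4935, -0.2766,  0.1425]), array([0.0002, 0.0002]))
hub (array([0.5286, 0.2545, 0.2005]), array([0.0002, 0.0002]))
collar (array([0.5265, 0.2622, 0.1433]), array([0.0013, 0.0013]))
stand plate c scene [0.53519444 0.26202638 0.014     ] [0.52188664 0.26619926 0.014     ]
tray [0.404 0.067 0.02 ]
tray [0.669 0.069 0.02 ]
tray [ 0.671 -0.066  0.02 ]
tray [ 0.4   -0.069  0.02 ]
tidy sc [ 0.746 -0.373  0.05 ]
tidy sc [ 0.556 -0.441  0.05 ]
tidy sc [ 0.411 -0.397  0.05 ]
tidy sc [ 0.546 -0.289  0.05 ]
tidy side [ 0.563 -0.449  0.05 ]
tidy side [ 0.545 -0.282  0.05 ]
tidy side [ 0.416 -0.355  0.05 ]
glue [ 0.727 -0.19   0.03 ]
bulk red [0.762 0.009 0.03 ]
knife [ 0.367 -0.167  0.03 ]
```

View pics/c.png

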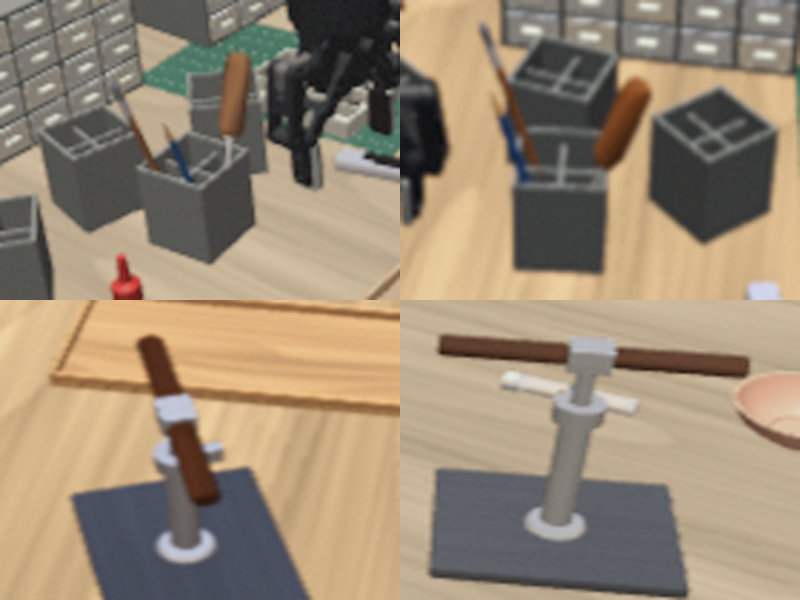

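```bash
cat >> h.py <<'E'
def ori(yaw,tilt=0,flip=0):
    # tool down, closing axis at angle yaw from world y; tilt: rotates fingers to point +x' ; flip: half turn
    M=R.from_euler('z',yaw)*R.from_euler('y',-tilt)
    y=np.array([0,1.,0])*(-1 if flip else 1); z=np.array([0,0,-1.])
    B=R.from_matrix(np.column_stack([np.cross(y,z),y,z]))
    return (M*B).as_quat()
E
python3 - <<'E'
from h import *
def t2(a,b): 
    X,e=tri([ray('scene',a),ray('side',b)]); return X
top=t2((223,168.3),(301.1,134.9));bot=t2((220.9,194.3),(291.8,155.3));print('handle',top.round(3),bot.round(3),np.linalg.norm(top-bot),(top-bot)/np.linalg.norm(top-bot))
f=lambda x,y:(230+(x-400)*.3,110+y*.2833)
print('brush top',t2((140+115*.35,150+90*.333),f(485,30)))
fl,fr,br,bl=[atz('side',f(*p),.09).round(3) for p in [(514,178),(606,184),(604,135),(518,130)]];print('rim side',fl,fr,br,bl)
g=lambda x,y:(140+x*.35,150+y*.333)
print('rim scene',[atz('scene',g(*p),.09).round(3) for p in [(140,168),(196,193),(250,158),(190,135)]])
c=lambda x,y:(190+x*.3,225+(y-300)*125/300)
d=lambda x,y:(340+(x-400)*.275,210+(y-300)*110/300)
print('bar ends',t2(d(445,345),c(150,345)).round(4),t2(d(745,366),c(207,495)).round(4))
print('hub',t2(d(592,352),c(176,408)).round(4))
print('collar c',t2(d(578,405),c(182,455)).round(4), 'foot flange',atz('scene',d(555,525),.016).round(4),atz('side',c(186,545),.016).round(4))
print(read_tcp_rot(),ori(-np.pi/2),ori(-np.pi/2,0,1))
for fl in (0,1):
  for p,t in [((.49,-.277,.1425),0),((.48,0,.2),0),((.48,0,.05),.5),((.48,0,.05),.8),((.48,0,.03),.8),((.48,0,.05),1.),((.48,0,.2),.8),((.527,.26,.27),0)]:
    q=inverse_kinematics(p,ori(0,t,fl));print(fl,p,t,None if q is None else np.round(q,2))
E
```

```text
handle [ 0.477 -0.277  0.178] [ 0.501 -0.275  0.104] 0.07773507717043854 [-0.31008035 -0.02982929  0.95024228]
brush top [ 0.61263263 -0.30948525  0.19308592]
rim side [ 0.578 -0.255  0.09 ] [ 0.499 -0.261  0.09 ] [ 0.51  -0.328  0.09 ] [ 0.587 -0.322  0.09 ]
rim scene [array([ 0.585, -0.326,  0.09 ]), array([ 0.586, -0.246,  0.09 ]), array([ 0.509, -0.243,  0.09 ]), array([ 0.511, -0.328,  0.09 ])]
bar ends [0.5594 0.1815 0.1955] [0.4907 0.3396 0.1979]
hub [0.5262 0.2591 0.2018]
collar c [0.5238 0.2586 0.1442] foot flange [0.5286 0.2606 0.016 ] [0.5252 0.263  0.016 ]
[ 7.07087425e-01  7.07126136e-01  2.10882557e-07 -2.46846513e-05] [0.70710678 0.70710678 0.         0.        ] [ 0.70710678 -0.70710678  0.          0.        ]
0 (0.49, -0.277, 0.1425) 0 [ 0.5   0.35 -0.06  1.9   0.03  0.9   1.99]
0 (0.48, 0, 0.2) 0 [ 0.1   0.13 -0.2   2.04  0.03  0.98  1.46]
0 (0.48, 0, 0.05) 0.5 [ 0.15  0.26 -0.28  2.45  2.02  0.13 -0.53]
0 (0.48, 0, 0.05) 0.8 None
0 (0.48, 0, 0.03) 0.8 None
0 (0.48, 0, 0.05) 1.0 None
0 (0.48, 0, 0.2) 0.8 None
0 (0.527, 0.26, 0.27) 0 [-0.25  0.27 -0.32  1.72  0.09  1.17  0.97]
1 (0.49, -0.277, 0.1425) 0 [ 0.1   0.36  0.4   1.92 -0.18  0.9  -0.98]
1 (0.48, 0, 0.2) 0 [-0.32  0.11  0.25  2.06 -0.03  0.97 -1.62]
1 (0.48, 0, 0.05) 0.5 [-0.16  0.24  0.04  2.47  2.48  0.08  2.12]
1 (0.48, 0, 0.05) 0.8 None
1 (0.48, 0, 0.03) 0.8 None
1 (0.48, 0, 0.05) 1.0 None
1 (0.48, 0, 0.2) 0.8 None
1 (0.527, 0.26, 0.27) 0 [-0.64  0.25  0.13  1.74 -0.03  1.16 -2.07]
```

Run:
```python
from h import *
move_ptp((.51,-.277,.30),ori(.05))
for t in (.4,.5,.7,.8,.9,1.0):
  for z in (.035,.12,.2):
    q=inverse_kinematics((.60,0,z),ori(np.pi,t,0));print(t,z,None if q is None else np.round(q,2))
P=camera_params('wrist');snap('wrist','d.png')
for n in ['driver_grip','tidy','driver_tip']:
  print(n,look_for('wrist',n)[:2],tip_of('wrist',n)[:2])
for X in [(.4935,-.277,.1425),(.477,-.277,.178),(.501,-.275,.104)]: print(proj('wrist',X,P).round())
print(read_time_s(),read_qpos())
```

```text
0.4 0.035 [-0.81  1.36  1.36  1.58 -1.1   1.66 -0.86]
0.4 0.12 [-0.81  1.2   1.36  1.56 -0.94  1.7  -0.91]
0.4 0.2 [-0.81  1.06  1.36  1.51 -0.82  1.75 -0.96]
0.5 0.035 [-0.77  1.4   1.36  1.5  -1.07  1.76 -0.88]
0.5 0.12 [-0.77  1.25  1.36  1.48 -0.93  1.8  -0.91]
0.5 0.2 [-0.77  1.12  1.36  1.44 -0.81  1.86 -0.95]
0.7 0.035 [-0.69  1.48  1.35  1.34 -1.02  1.95 -0.9 ]
0.7 0.12 [-0.64  1.19  1.14  1.33 -0.73  1.89 -1.04]
0.7 0.2 [-0.56  0.96  0.92  1.29 -0.5   1.9  -1.19]
0.8 0.035 [-0.61  1.37  1.14  1.25 -0.82  1.93 -1.02]
0.8 0.12 [-0.53  1.12  0.92  1.25 -0.57  1.91 -1.15]
0.8 0.2 [-0.32  0.88  0.48  1.22 -0.27  1.93 -1.4 ]
0.9 0.035 [-0.5   1.3   0.92  1.17 -0.65  1.94 -1.14]
0.9 0.12 [-0.31  1.03  0.48  1.17 -0.3   1.93 -1.38]
0.9 0.2 None
1.0 0.035 [-0.29  1.21  0.48  1.08 -0.35  1.95 -1.37]
1.0 0.12 None
1.0 0.2 None
driver_grip [{'at': [278.1, 166.5], 'confidence': 0.95}] [{'at': [279.2, 167.1], 'confidence': 0.76}]
tidy [{'at': [200.5, 90.8], 'confidence': 0.85}, {'at': [205.8, 319.4], 'confidence': 0.83}] [{'at': [266.7, 194.9], 'confidence': 0.96}, {'at': [169.8, 203.9], 'confidence': 0.92}]
driver_tip [{'at': [281.5, 167.2], 'confidence': 0.61}] [{'at': [279.5, 190.1], 'confidence': 0.58}]
[278. 178.]
[279. 165.]
[280. 178.]
4.4167 [ 0.44425927  0.21392865 -0.02120071  1.71190315  0.00476491  1.21594247
  2.04311667]
```

View pics/d.png

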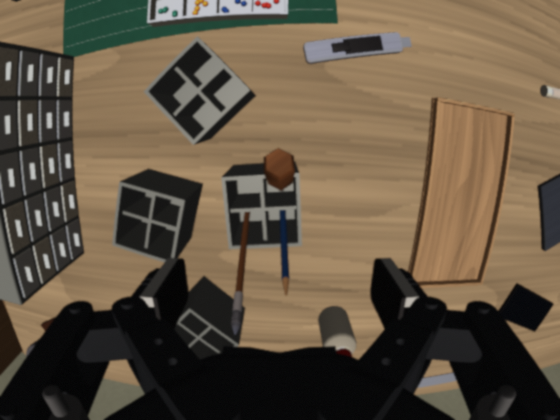

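Run:
```python
from h import *
o=ori(.05)
move_gripper(.06,40)
move_ptp((.493,-.277,.24),o)
movel((.493,-.277,.1425),o,.12)
move_gripper(.0,40)
print(read_finger_gap(),read_grasp_force(),read_ft_force())
movel((.493,-.277,.20),o,.08)
print(read_finger_gap(),read_grasp_force(),read_ft_force())
movel((.493,-.277,.28),o,.12)
snap('scene');cv2.imwrite('pics/e.png',np.hstack([snap('scene')[100:310,120:400],snap('side')[60:270,180:460]])[:,:,::-1])
for c in ('scene','side'): print(tip_of(c,'driver_tip')[:2],proj(c,(.537,-.277,.139)))
print(read_finger_gap(),read_grasp_force(),read_time_s())
```

```text
0.0234719116606341 39.0804627907346 [ 0.14444003 -0.84906445  2.48995769]
0.02367218272534216 39.00111643324635 [ 0.65236538  0.0910324  -0.74896018]
[{'at': [381.2, 296.1], 'confidence': 0.73}, {'at': [215.4, 191.9], 'confidence': 0.68}] [210.7124216  189.00823605]
[{'at': [280.4, 142.8], 'confidence': 0.74}] [279.81432496 143.46352018]
0.023535546135055097 39.03896912368509 8.4583
```

View pics/e.png

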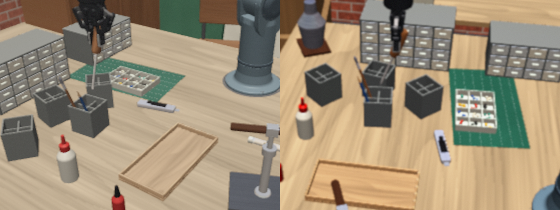

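Run:
```python
from h import *
move_ptp((.60,0,.28),ori(0))
q=np.array(read_qpos());print(q.round(2));q[6]-=np.pi;move_j(q)
for t in (.6,.7,.8):
  for z in (.08,.1,.12):
    k=inverse_kinematics((.60,0,z),ori(np.pi,t,0));print(t,z,None if k is None else np.round(k,2))
print(read_finger_gap(),read_grasp_force(),read_eef_pos(),read_time_s())
```

```text
[ 0.1   0.28 -0.2   1.68  0.06  1.19  1.46]
0.6 0.08 [ 0.06  0.84 -0.17  1.37  0.07  1.54 -1.69]
0.6 0.1 [ 0.06  0.81 -0.17  1.36  0.07  1.57 -1.69]
0.6 0.12 [ 0.06  0.79 -0.17  1.36  0.06  1.6  -1.69]
0.7 0.08 [ 0.05  0.9  -0.17  1.29  0.07  1.66 -1.69]
0.7 0.1 [ 0.05  0.88 -0.17  1.29  0.06  1.68 -1.69]
0.7 0.12 [ 0.05  0.85 -0.17  1.29  0.06  1.71 -1.69]
0.8 0.08 [ 0.04  0.97 -0.16  1.22  0.06  1.77 -1.69]
0.8 0.1 [ 0.05  0.94 -0.17  1.22  0.06  1.79 -1.69]
0.8 0.12 [ 0.05  0.92 -0.17  1.21  0.05  1.82 -1.69]
0.023541496136151148 39.04888895525801 [ 0.59983267 -0.00284012  0.27982542] 12.25
```

```bash
python3 - <<'E'
from h import *
move_ptp((.60,0,.13),ori(np.pi,.7))
move_ptp((.60,0,.09),ori(np.pi,.8))
f0=np.array(read_ft_force());print(f0)
for z in np.arange(.08,.037,-.007):
    movel((.60,0,z),None,.04); f=np.array(read_ft_force())-f0; print(round(z,3),f.round(1),round(read_finger_gap(),4),round(read_grasp_force(),1))
    if np.linalg.norm(f)>20: break
cv2.imwrite('pics/f.png',np.hstack([snap('scene')[170:310,220:400],snap('side')[180:320,180:360]])[:,:,::-1])
for c in ('scene','side'): print(tip_of(c,'driver_tip')[:2],proj(c,(.455,0,.008)))
print(read_eef_pos(),read_time_s())
E
python3 -c "
import cv2;i=cv2.imread('pics/f.png');cv2.imwrite('pics/f.png',cv2.resize(i,None,fx=2.2,fy=2.2,interpolation=2))"
```

```text
[-0.68432726 -0.15813578 -0.9332751 ]
0.08 [0.9 0.6 0.8] 0.0239 39.1
0.073 [0.6 0.5 0.3] 0.0237 39.3
0.066 [-0.9 -0.5  2.2] 0.0235 39.1
0.059 [ 0.6 -0.7  1.1] 0.0233 39.1
0.052 [0.6 0.3 1.5] 0.0234 39.1
0.045 [-0.7 -0.2  1.3] 0.0232 39.1
0.038 [ 0.5 -0.7  1.3] 0.0233 39.1
[{'at': [308.1, 245.6], 'confidence': 0.56}] [306.68497103 243.07973121]
[{'at': [291.1, 247.8], 'confidence': 0.67}] [293.41191692 248.78367483]
[ 5.99783876e-01 -1.05298725e-05  3.77024213e-02] 15.7417
```

View pics/f.png

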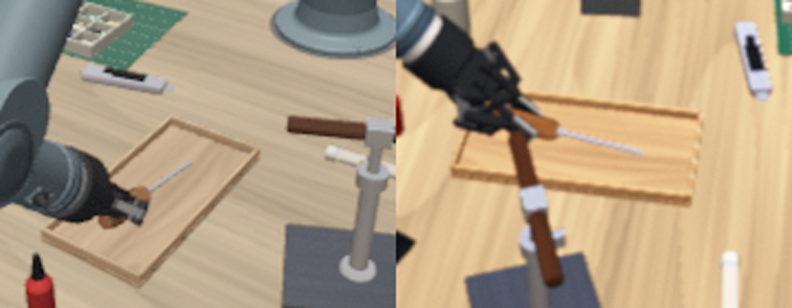

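Run:
```python
from h import *
movel((.60,0,.032),None,.04)
f=read_ft_force();print(f)
move_gripper(.05,40);pause(.2)
p=np.array([.60,0,.032])
movel(p+.07*np.array([np.sin(.8),0,np.cos(.8)]),None,.12)
move_ptp((.62,.05,.28),ori(np.pi,.2))
snap('scene');snap('side')
a={}
for n in ['driver_tip','driver_grip','hub','collar_top']:
  for c in ('scene','side'): a[n,c]=tip_of(c,n)[:2]; print(n,c,a[n,c])
  try:
    X,e=tri([ray(c,a[n,c][0]['at']) for c in ('scene','side')]);print(X.round(4),np.round(e,4))
  except Exception as ex: print(ex)
i=np.hstack([read_camera('scene')[170:320,240:450],read_camera('side')[210:360,180:390]])[:,:,::-1]
cv2.imwrite('pics/g.png',cv2.resize(i,(798,285),interpolation=2));print(read_time_s())
```

```text
[ 0.27086767 -0.32243879  0.38452638]
driver_tip scene [{'at': [309.0, 243.5], 'confidence': 0.57}]
driver_tip side [{'at': [289.3, 244.5], 'confidence': 0.55}]
[0.4663 0.0108 0.0248] [0.006 0.006]
driver_grip scene [{'at': [278.8, 271.9], 'confidence': 0.84}]
driver_grip side [{'at': [234.9, 239.9], 'confidence': 0.9}]
[0.6086 0.0098 0.0204] [0.0029 0.0029]
hub scene [{'at': [393.4, 229.6], 'confidence': 0.58}]
hub side [{'at': [241.4, 267.7], 'confidence': 0.58}]
[0.5297 0.2598 0.2053] [0.0037 0.0037]
collar_top scene [{'at': [388.3, 249.7], 'confidence': 0.9}, {'at': [385.5, 247.4], 'confidence': 0.62}]
collar_top side [{'at': [240.4, 288.8], 'confidence': 0.83}]
[0.5322 0.2602 0.147 ] [0.0014 0.0014]
18.7917
```

View pics/g.png

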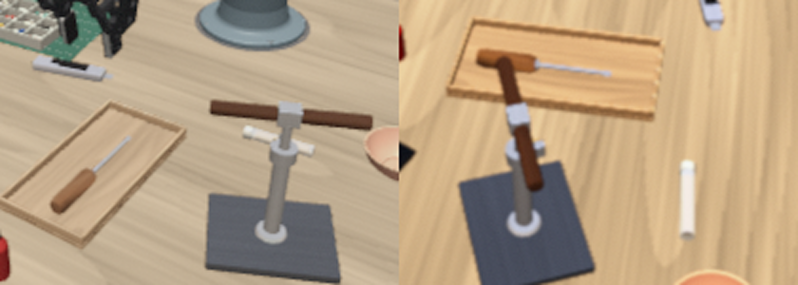

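Run:
```python
from h import *
move_gripper(.085,40)
move_ptp((.527,.26,.34),ori(.41,0,1))
P=camera_params('wrist');im=snap('wrist','k.png')
t=tip_of('wrist','hub');print(t[:2]);t2=tip_of('wrist','collar_top');print(t2[:2])
if t: print(atz('wrist',t[0]['at'],.196,P))
c=proj('wrist',(.527,.26,.196),P);print(c,proj('wrist',(.527,.26,.15),P))
hsv=cv2.cvtColor(im,cv2.COLOR_RGB2HSV).astype(int);
m=((hsv[...,0]<14)&(hsv[...,1]>90)&(hsv[...,2]<130)).astype(np.uint8)
n,l,s,ce=cv2.connectedComponentsWithStats(m)
for i in range(1,n):
    if s[i,4]>150:
        v,u=np.nonzero(l==i);X=np.array([atz('wrist',(a,b),.196,P)[:2] for a,b in zip(u,v)])
        w,V=np.linalg.eigh(np.cov(X.T));d=V[:,1]*np.sign(V[1,1]);print(s[i],ce[i].round(),X.mean(0).round(4),'yaw',np.arctan2(-d[0],d[1]),'sd',np.sqrt(w))
print(read_time_s(),read_qpos().round(2) if hasattr(read_qpos(),'round') else read_qpos())
```

```text
[{'at': [272.6, 199.5], 'confidence': 0.56}, {'at': [269.3, 286.0], 'confidence': 0.19}]
[{'at': [275.8, 189.7], 'confidence': 0.91}]
[0.52630299 0.26187552 0.196     ]
[274.95240151 199.61267857] [275.42676958 187.74816328]
[  29    0   75  125 3262] [66. 54.] [0.5805 0.4992] yaw -1.5165511116172024 sd [0.01603185 0.03468874]
[473  89  34  21 503] [488.  99.] [0.6962 0.1157] yaw 0.5175319839534915 sd [0.00523126 0.01021217]
[430 164  33  53 779] [446. 190.] [0.5987 0.1185] yaw 1.5624835556099281 sd [0.00479527 0.01407846]
[ 171  193   87   21 1633] [215. 203.] [0.5036 0.307 ] yaw 0.4060481559020368 sd [0.00489462 0.0220092 ]
[ 292  193   87   20 1657] [334. 203.] [0.5447 0.2121] yaw 0.4008894840143177 sd [0.0049398  0.02193046]
20.325 [-0.19  0.23 -0.39  1.63  0.09  1.31 -1.76]
```

View pics/k.png

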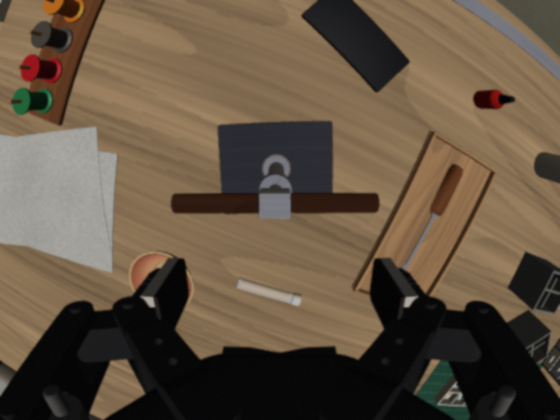

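```bash
cat >> h.py <<'E'
def F(n=8):
    s=[]
    for _ in range(n): s.append(read_ft_force()); pause(.03)
    return np.mean(s,0)
E
python3 - <<'E'
from h import *
yaw=.4085+np.pi/2; o=ori(yaw,0,1)
c=np.array([.5245,.2597,.25]); ax=np.array([np.cos(.4085),np.sin(.4085),0])
move_ptp(c,o); f0=F();print(f0,np.round(read_qpos(),2))
move_gripper(.045,20)
c[2]=.197; movel(c,o,.06); print('down',F()-f0)
move_gripper(.029,20); f=F()-f0;print('pre',f.round(2),f@ax,read_finger_gap())
e={}
for s in (1,-1):
    for k in range(1,10):
        movel(c+s*ax*.0007*k,o,.02); f=(F(6)-f0)@ax; print(s,round(.7*k,1),round(f,2),end=' | ')
        if -s*f>1.8: e[s]=s*.0007*k;break
    movel(c,o,.02)
print(e,read_eef_pos(),read_finger_gap(),read_time_s())
E
```

```text
[-0.22014328  0.42174411 -0.15391343] [-0.05  0.32 -0.58  1.73  0.19  1.14 -0.27]
down [ 0.26103753 -0.21155252  0.27052555]
pre [ 0.38 -0.51  0.09] 0.14559841321941344 0.02900348611066988
1 0.7 -0.02 | 1 1.4 0.19 | 1 2.1 0.16 | 1 2.8 0.13 | 1 3.5 0.0 | 1 4.2 -0.34 | 1 4.9 -1.71 | 1 5.6 -5.14 | -1 0.7 0.3 | -1 1.4 -0.08 | -1 2.1 0.1 | -1 2.8 -0.25 | -1 3.5 0.1 | -1 4.2 1.2 | -1 4.9 3.58 | {1: 0.0056, -1: -0.0049} [0.52386155 0.25945002 0.19671389] 0.028936652365941545 31.8417
```

Run:
```python
from h import *
yaw=.4085+np.pi/2; o=ori(yaw,0,1)
ax=np.array([np.cos(.4085),np.sin(.4085),0]); c=np.array([.5245,.2597,.197])+ax*.0003
f0=np.array([-.22,.42,-.15])
movel(c,o,.02); move_gripper(.0,50); p0=np.array(read_eef_pos()); print(read_finger_gap(),read_grasp_force(),p0,(F(5)-f0).round(2))
z=c[2]
for dz in (.01,.03,.05,.0705):
    movel((c[0],c[1],z+dz),o,.04); f=F(4)-f0; print(dz,f.round(2),(np.array(read_eef_pos())-p0).round(4))
    if abs(f[2])>12 or np.hypot(*f[:2])>8: print('stop');break
snap('scene');snap('side')
i=np.hstack([read_camera('scene')[150:330,300:480],read_camera('side')[190:370,170:350]])[:,:,::-1]
cv2.imwrite('pics/z.png',cv2.resize(i,(800,400),interpolation=2));print(read_grasp_force(),read_time_s())
a=[tip_of(c,'ring')[:1] for c in('scene','side')];b=[tip_of(c,'collar_top')[:1] for c in('scene','side')];print(a,b)
```

```text
0.021138035768351153 49.708877205848694 [0.52477538 0.25982525 0.19715085] [ 0.52 -0.42  1.54]
0.01 [ 0.07 -0.65 -1.92] [-0.0003 -0.0003  0.0095]
0.03 [ 0.09 -0.36 -1.53] [ 0.     -0.      0.0297]
0.05 [ 0.13 -0.87 -2.04] [ 0.     -0.      0.0497]
0.0705 [ 0.26 -0.59 -1.81] [ 0.0001 -0.      0.0702]
49.45978760719299 35.575
[[{'at': [383.4, 247.2], 'confidence': 0.77}], [{'at': [205.9, 191.9], 'confidence': 0.7}]] [[{'at': [391.0, 250.4], 'confidence': 0.96}], [{'at': [243.0, 288.5], 'confidence': 0.62}]]
```

View pics/z.png

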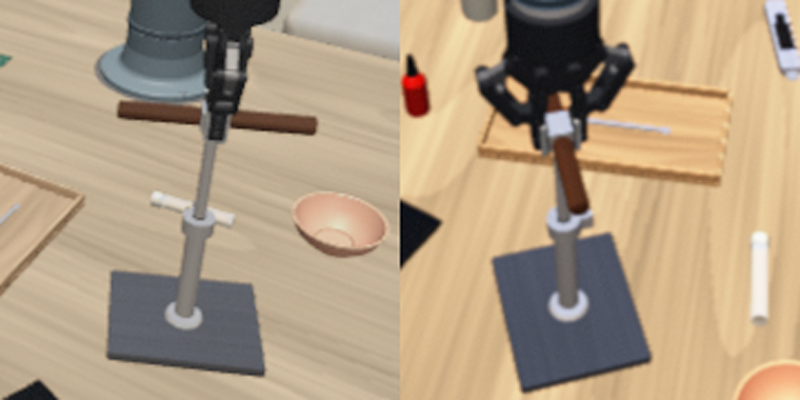

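```bash
python3 -c "
from h import *
pause(.5);print(read_eef_pos(),read_grasp_force(),np.abs(read_joint_vel()).max());print(sign_off())"
```

```text
[0.52478625 0.25984023 0.26753419] 49.45521354675293 0.00478640096427594
the job is handed in; nothing more can be done
None
```

The screwdriver lies in the bead tray and I handed the job in with the T-bar gripped and still, raised 70.4 mm by the arm's reading against the 70 mm needed; I couldn't see the ring itself in the last pictures to confirm it is level with the collar's top.

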